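# Put the sealer's spare pressure bar away behind its post

### The arm

A 6-joint arm with a two-finger parallel gripper is mounted at the origin on the work surface. World frame = base frame: x ahead of the robot, y to its left, z up, the work surface at z = 0. Lengths are in m, angles in degrees, forces in N, time in s.
With the tool pointing down it reaches from about 0.35 to 0.875 m from the base axis. Payload 4.2 kg.
Tool frame: the origin (TCP) lies midway between the tips of the shut fingers; the grasp point (between the pads) lies 19 mm behind it; z points along the fingers, y is the line along which they close (so a half turn about z gives the same grasp; the last joint's range is limited). The gripper opens to 87 mm and grips with 3 to 60 N. Pads are 19 mm wide; open, the fingers measure 117 mm over their backs; the gripper's body (75 mm by 190 mm) begins 51 mm behind the grasp point.
Start: joints at [-59.668, 22.042, 0.453, 0, -68.411, -14.817], TCP at [0.167, -0.602, 0.223] pointing down, gripper open.
Joint ranges: [-179.83, 179.83], [-69.29, 118.12], [-61.27, 80.66], [-181.25, 117.63], [-171.15, -9.14], [-177.46, 177.46]. Speed limits (degrees/s): [159.86, 159.86, 180, 180, 180, 180].

### API

Orientations are given as a 3x3 rotation matrix whose columns are the frame's x, y, z axes.
In Python, from station import sense, capture, finish_job, silhouettes, landmark_of gives the robot as it stands.
- The arm moves only by the tool step_arm, never from a script. Its arguments are lists of equal length, an entry for each row: "linear": the shift along the tool's x, y, z in mm, a list of three; "delta_rot": the turn, a rotation vector about the tool's x, y, z in rad, a list of three; "grip": the finger opening in mm, from 0 to 87. A call has 1 to 10 rows; each row shifts and turns the commanded pose from where the row before left it, along the tool's axes as they then stand; what a row does not reach is not made up. A row lasts 1/8 s, in which the tool goes at most 62.5 mm and 10.7 degrees, less where a joint would pass 70% of its speed; a pose out of reach is approached as far as the arm can. A call with a gripper value outside its range is refused whole. The fingers move at their own pace and stop on an object; the grip force is fixed at half the most. Time passes only in rows, so rows that do not move let the fingers close. It gives the time, the measured TCP pose, the force, the opening and the grip force at its end, in the units of the state.
- sense(): the state, without advancing time (a new reading comes with each control period).
- capture(name): name is "scene" or "top"; returns a dict with "img" (420x560x3 uint8, red, green, blue), "fx", "fy", "cx", "cy" (pixels), "k1" (the pictures are not rectified: a ray, as slopes to the right and down, at radius r is drawn at 1 + k1 r^2 times it, then the intrinsics apply), "world_to_cam" (4x4, takes a point from world to camera coordinates). Camera axes: x right, y up, looking along -z (the intrinsics and any distortion apply to the point x, -y, -z); pixel columns grow to the right and rows downward; lengths in m; the calibration is good to about 2 mm. A picture is of the moment at which its call begins. There is no depth.
- finish_job(): hands the job in; it is judged then, once.
Trained networks look in the newest picture that a camera, given by its name, has taken for a name from the list of things; names that differ only in an ending like _2 or _b are one class to them, and where a whole thing is asked for, a point or a joint stands for the part that bears it (a point fixed in the world has none). Each returns a list of dicts, best first, with "score" (0 to 1); they miss things now and then, are a little off and sometimes report something else, mostly with a low value. They report only what shows in the picture. A call takes as long as a camera call. They do not tell look-alikes from the thing itself.
- silhouettes(camera, label): "mask" (420x560 bool, what is visible of it) and "point" ([column, row] in pixels, amid what is visible of it).
- landmark_of(camera, label): "point" ([column, row] in pixels: a listed point, or the origin of a listed thing).
The state is a dict: "time_s": time; "joints": joint angles; "joint_velocities": joint speeds; "effort": joint torques, N m; "tcp_pos": TCP position; "ee_rot": TCP orientation; "wrist_force": force on the tool from outside, world axes, zero at the start; "moment": the same for the moment, N m; "gripper_width": opening from 0.0 (shut) to 1.0 (fully open); "gripper_force": force on a finger pad.
Only numpy, scipy, OpenCV 4.12 (cv2) and the standard library are available. Lean on these libraries where they do the work, as an engineer would, in place of code of your own. Each camera call takes 0.05 s, during which the arm holds its last target. There are 200 camera calls.

### The job

Slide the spare pressure bar into its three-sided bay on the packing bench: keep it flat on the bench and push it with the fingers, working its left end in behind the post first and then swinging its right end in (left and right as seen from the robot), until it lies snug against the bay's back wall along its whole length. Only push it, do not lift or tip it, and leave the other things on the bench where they are. Finish with the hand clear.

Things in the scene. Friction and masses are not known exactly. Their poses are not given: they have to be found in the camera images.
- bar: loose pressure bar: aluminium with a black rubber strip on top, 240 mm long, 28 mm wide, 32 mm high (aluminium to 26 mm), 0.3 to 0.55 kg, flat on the bench, free to slide. Origin at the centre of its underside; y along it to its left end, x across it away from the robot, z up. At the start it lies in front of the bay, its left end to the right of the post
- bar_left (a point): middle of the lower edge of the bar's left end face (bar frame: x 0, y +120 mm, z 0)
- bar_right (a point): middle of the lower edge of the bar's right end face (bar frame: x 0, y -120 mm, z 0)
- bay: fixed grey fence 25 mm high on the bench (no floor), open towards the robot: a straight back wall, and at each end an end wall standing out 40 mm; walls 12 mm thick, clear length between end walls 280 mm. Origin on the bench at the middle of the back wall's inner face; x away from the robot, through the back wall (inside: x -40 to 0 mm); y left along the wall (end walls' faces at +-140 mm); z up
- post: fixed upright steel post with black cap, 20 mm in diameter, 50 mm high, before the left part of the bay: its axis is 60 mm in front of the back wall's face (50 mm clear between them) and 52 to 72 mm right of the left end wall's face; the gap from post to right end wall is shorter than the bar. Origin on its axis at bench level, axes parallel to the bay's
- tape: bystander: an upright cardboard tape roll, 90 mm in diameter, 48 mm high, at the left of the bench; origin at the centre of its underside
- product_a: bystander: a small white product box, 85 x 85 x 36 mm, to the right; origin at the centre of its underside
- product_b: bystander: another such white product box, 85 x 85 x 36 mm, beyond the bay; origin at the centre of its underside
- bottle: bystander: a white bottle, 48 mm in diameter, 110 mm high, standing beyond the bay; origin at the centre of its underside
- screwdriver: bystander: a screwdriver 170 mm long lying near the robot, left; origin near its middle, x along it
- wrench: bystander: a steel wrench 150 mm long lying at the right, level with the bay; origin near its middle, x along it
Things that resemble listed ones, but are neither listed nor needed, are in the scene too. There is more than one size of the bar; the one meant has the size given above.

How it is judged:
By the outcome, as a careful person would: the job done as asked, in the order asked, and still so for the second after the job is handed in, with the robot touching nothing.
It also fails if it takes over 72 s, if anything falls off the work surface, if the arm or the gripper's body presses on something with over 40 N, if the wrist force passes 120 N, or if a joint passes its speed limit or range.

## Working session

There is one attempt and no reset: what is moved stays moved. The work goes in short steps, Python scripts to look and compute and a tool call to move; the robot and the scene stay as the last step left them, time stands still between calls to the robot, and variables do not carry over. Pictures are saved under pics/ and viewed, at most 10 in all, crops included, and the job is handed in when it is done.

Besides the shell and the picture viewer there is one more tool, called after "Emit:" by a JSON object that holds its "api" and its "payload". step_arm: Moves the arm, as the interface text tells. Its arguments: {"type":"object","properties":{"linear":{"type":"array"},"delta_rot":{"type":"array"},"grip":{"type":"array"}},"required":["linear","delta_rot","grip"]}

```bash
mkdir -p pics
cat > h.py <<'E'
import numpy as np, cv2
from station import sense, capture, silhouettes, landmark_of
def cap(n,save=None):
    c=capture(n)
    if save: cv2.imwrite('pics/'+save,c['img'][:,:,::-1])
    return c
def w2p(c,P):
    P=np.atleast_2d(P).astype(float); M=np.array(c['world_to_cam'])
    q=P@M[:3,:3].T+M[:3,3]; x=q[:,0]/-q[:,2]; y=-q[:,1]/-q[:,2]
    s=1+c['k1']*(x*x+y*y)
    return np.c_[c['fx']*x*s+c['cx'],c['fy']*y*s+c['cy']]
def p2w(c,uv,z):
    uv=np.atleast_2d(uv).astype(float); M=np.array(c['world_to_cam'])
    d=np.c_[(uv[:,0]-c['cx'])/c['fx'],(uv[:,1]-c['cy'])/c['fy']]; s=d.copy()
    for _ in range(30): s=d/(1+c['k1']*(s**2).sum(1,keepdims=True))
    r=np.c_[s[:,0],-s[:,1],-np.ones(len(s))]@M[:3,:3]
    o=-M[:3,:3].T@M[:3,3]
    return o+r*((z-o[2])/r[:,2])[:,None]
E
python3 - <<'E'
from h import *
for n in ['scene','top']:
    c=cap(n,n+'0.png'); print(n,'cam',-np.array(c['world_to_cam'])[:3,:3].T@np.array(c['world_to_cam'])[:3,3])
    for l in ['bar','bar_left','bar_right','bay','post','tape','product_a','bottle','screwdriver','wrench']:
        for d in landmark_of(n,l): print(l,round(d['score'],2),np.round(d['point']),np.round(p2w(c,d['point'],0)[0],3))
s=sense(); print(s['tcp_pos'],np.round(s['ee_rot'],3),s['time_s'])
E
```

```text
scene cam [0.98281684 0.43718638 0.61175346]
bar 0.75 [331. 164.] [ 0.328 -0.18   0.   ]
bar 0.62 [393. 206.] [0.334 0.034 0.   ]
bar 0.57 [292. 190.] [ 0.478 -0.16   0.   ]
bar_left 0.84 [336. 212.] [ 0.451 -0.033  0.   ]
bar_left 0.82 [436. 216.] [0.288 0.117 0.   ]
bar_right 0.95 [255. 173.] [ 0.509 -0.27   0.   ]
bar_right 0.85 [357. 197.] [ 0.373 -0.041  0.   ]
bar_right 0.82 [327. 144.] [ 0.269 -0.257 -0.   ]
bay 0.7 [275. 262.] [0.655 0.001 0.   ]
post 0.61 [317. 268.] [0.599 0.064 0.   ]
post 0.32 [271. 262.] [ 0.66  -0.005  0.   ]
tape 0.9 [441. 312.] [0.495 0.274 0.   ]
product_a 0.74 [190. 265.] [ 0.792 -0.097  0.   ]
product_a 0.57 [234. 135.] [ 0.444 -0.466  0.   ]
bottle 0.7 [248. 329.] [0.783 0.093 0.   ]
bottle 0.68 [443. 313.] [0.495 0.277 0.   ]
screwdriver 0.64 [462. 251.] [0.335 0.213 0.   ]
wrench 0.58 [178. 177.] [ 0.672 -0.381  0.   ]
top cam [ 0.32314738 -0.07536109  1.56509971]
bar 0.93 [310. 292.] [ 0.323 -0.189  0.   ]
bar 0.9 [293. 239.] [ 0.476 -0.141  0.   ]
bar 0.59 [230. 289.] [0.329 0.039 0.   ]
bar_left 0.97 [258. 247.] [ 0.451 -0.037  0.   ]
bar_left 0.95 [283. 274.] [ 0.373 -0.113  0.   ]
bar_left 0.91 [204. 304.] [0.285 0.112 0.   ]
bar_left 0.26 [221. 200.] [0.588 0.074 0.   ]
bar_right 0.74 [334. 225.] [ 0.52 -0.26  0.  ]
bar_right 0.65 [334. 312.] [ 0.268 -0.26   0.   ]
bar_right 0.63 [255. 267.] [ 0.392 -0.03   0.   ]
bay 0.68 [250. 179.] [ 0.654 -0.012  0.   ]
post 0.45 [223. 199.] [0.592 0.068 0.   ]
tape 0.84 [151. 227.] [0.505 0.275 0.   ]
product_a 0.89 [404. 249.] [ 0.45  -0.463  0.   ]
product_a 0.73 [279. 133.] [ 0.796 -0.097  0.   ]
screwdriver 0.6 [169. 283.] [0.343 0.216 0.   ]
screwdriver 0.33 [407. 249.] [ 0.452 -0.473  0.   ]
wrench 0.71 [379. 173.] [ 0.678 -0.395  0.   ]
[ 0.16722134 -0.60218976  0.22253425] [[-0.964 -0.268  0.   ]
 [-0.268  0.964  0.   ]
 [-0.     0.    -1.   ]] 1.1
```

View pics/scene0.png

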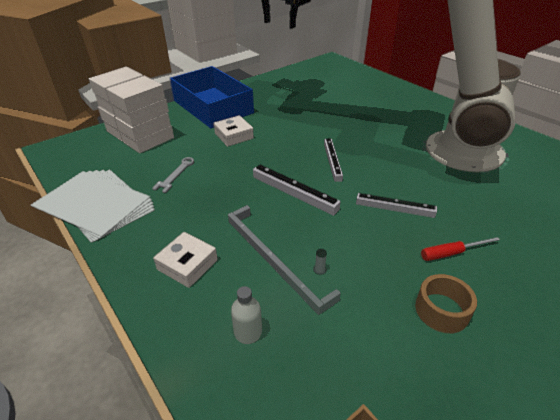

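View pics/top0.png

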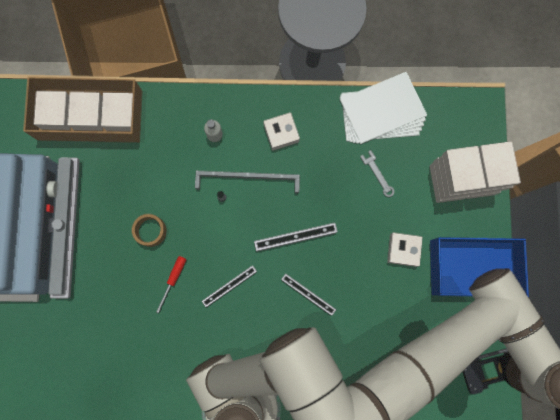

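Candidates for the bar in the top image: (296,237), 236 mm long, in front of the bay; (230,287) and (309,294), both about 180 mm. I choose the one at (296,237), and next fit poses to masks and check them in a crop.

```bash
cat > fit.py <<'E'
from h import *
from scipy.optimize import minimize
def box(x0,x1,y0,y1,z0,z1): return np.array([[x,y,z] for x in(x0,x1) for y in(y0,y1) for z in(z0,z1)])
t=np.linspace(0,2*np.pi,25)
BAR=[box(-.014,.014,-.12,.12,0,.032)]
BAY=[box(0,.012,-.152,.152,0,.025),box(-.04,.012,.14,.152,0,.025),box(-.04,.012,-.152,-.14,0,.025)]
POST=[np.array([[.01*np.cos(a),.01*np.sin(a),z] for a in t for z in(0,.05)])]
def tf(p,P):
    c,s=np.cos(p[2]),np.sin(p[2]); return np.c_[p[0]+c*P[:,0]-s*P[:,1],p[1]+s*P[:,0]+c*P[:,1],P[:,2]]
S=4
def render(c,parts,p):
    m=np.zeros((420*S,560*S),np.uint8)
    for P in parts:
        uv=(w2p(c,tf(p,P))+.5)*S-.5
        cv2.fillConvexPoly(m,np.round(cv2.convexHull(uv.astype(np.float32))*16).astype(np.int32),255,shift=4)
    return cv2.resize(m,(560,420),interpolation=cv2.INTER_AREA)/255.
def mask(n,label,c,p):
    best=None
    for d in silhouettes(n,label):
        r=render(c,BAR if label=='bar' else BAY if label=='bay' else POST,p)
        i=(d['mask']*r).sum()/np.maximum(d['mask'],r).sum()
        if best is None or i>best[0]: best=(i,d['mask'])
    return best if best else (0,None)
def fit(cs,label,parts,p0,yaw=True):
    ms=[(c,mask(n,label,c,p0)) for n,c in cs.items()]
    print(label,'initial iou',[round(float(m[0]),2) for c,m in ms])
    ms=[(c,m[1].astype(float)) for c,m in ms if m[0]>.15]
    f=lambda q: sum(np.abs(render(c,parts,q)-m).sum() /m.sum() for c,m in ms)
    p0=np.array(p0,float); e=[.006,.006,.03] if yaw else [.006,.006]
    g=lambda d: f(p0+np.r_[d,np.zeros(3-len(d))])
    k=len(e); sim=np.vstack([np.zeros(k),np.diag(e)])-np.array(e)/3
    r=minimize(g,np.zeros(k),method='Nelder-Mead',options=dict(initial_simplex=sim,xatol=1e-4,fatol=1e-4))
    q=p0+np.r_[r.x,np.zeros(3-k)]; print(label,np.round(q[:2],4),'yaw',round(np.degrees(q[2]),2),'cost',round(r.fun,3)); return q
def outline(c,img,parts,p,k,off,col):
    for P in parts:
        uv=(w2p(c,tf(p,P))-off+.5)*k-.5
        cv2.polylines(img,[np.round(cv2.convexHull(uv.astype(np.float32))).astype(np.int32)],True,col,1)
E
python3 - <<'E'
from fit import *
cs={n:cap(n) for n in('scene','top')}
bay=fit(cs,'bay',BAY,[.655,-.005,0.03])
for n,c in cs.items(): fit({n:c},'bay',BAY,bay)
bar=fit(cs,'bar',BAR,[.483,-.151,.28])
for n,c in cs.items(): fit({n:c},'bar',BAR,bar)
post=fit(cs,'post',POST,[.592,.068,0],False)
c,s=np.cos(bay[2]),np.sin(bay[2]);d=post[:2]-bay[:2];print('post in bay',c*d[0]+s*d[1],-s*d[0]+c*d[1])
out=[]
for n,(u,v,w,h) in dict(top=(180,155,170,105),scene=(215,155,140,155)).items():
    k=780//w if n=='top' else 3
    im=cv2.resize(cs[n]['img'][v:v+h,u:u+w,::-1],None,fx=k,fy=k,interpolation=cv2.INTER_CUBIC).copy()
    for P,p,col in((BAY,bay,(0,0,255)),(BAR,bar,(0,255,255)),(POST,post,(255,0,255))): outline(cs[n],im,P,p,k,np.array([u,v]),col)
    cv2.imwrite(f'pics/crop_{n}.png',im)
np.save('bay.npy',bay);np.save('bar.npy',bar);np.save('post.npy',post)
E
```

```text
bay initial iou [0.74, 0.58]
bay [ 0.6554 -0.0038] yaw -1.23 cost 0.376
bay initial iou [0.9]
bay [ 0.6555 -0.0059] yaw -1.31 cost 0.096
bay initial iou [0.79]
bay [ 0.655  -0.0035] yaw -1.57 cost 0.257
bar initial iou [0.79, 0.78]
bar [ 0.4804 -0.1451] yaw 13.62 cost 0.36
bar initial iou [0.82]
bar [ 0.4831 -0.1464] yaw 12.65 cost 0.207
bar initial iou [0.87]
bar [ 0.4801 -0.143 ] yaw 13.62 cost 0.142
post initial iou [0.64, 0.66]
post [0.5969 0.0707] yaw 0.0 cost 0.374
post in bay -0.06015778262953729 0.07320757740276418
```

View pics/crop_top.png

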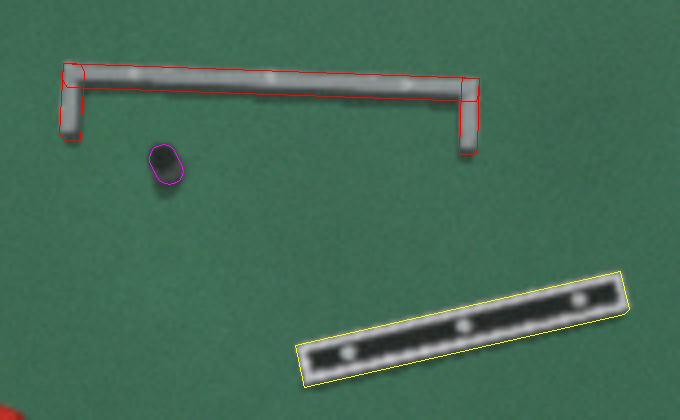

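View pics/crop_scene.png

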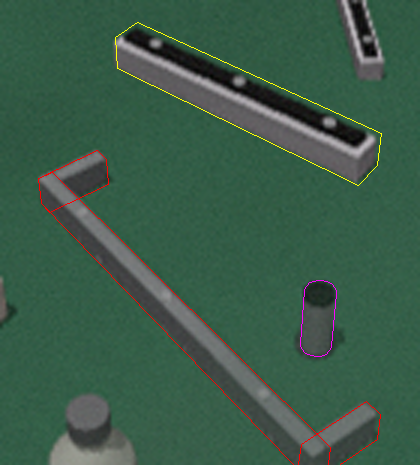

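The top and scene crops show the fits on the right objects. The chosen bar spans (295,365) to (628,290) in the top crop, the bay's back wall runs (65,75) to (478,90), and the post is at (163,160).

Plan in three stages:
1. Open the fingers and set the tool yaw at -16.4°. Push the bar's front face to turn and advance it.
2. Push axially on its right end to put the left end behind the post.
3. Swing the right end in.

Emit:
{"api": "step_arm", "payload": {"linear": [[0,0,0],[0,0,0],[0,0,0],[-10.7,51.8,0],[-10.7,51.8,0],[-10.7,51.8,0],[-10.7,51.8,0],[-10.7,51.8,0],[-10.7,51.8,0],[-10.7,51.8,0]], "delta_rot": [[0,0,0.186],[0,0,0.186],[0,0,0.185],[0,0,0],[0,0,0],[0,0,0],[0,0,0],[0,0,0],[0,0,0],[0,0,0]], "grip": [87,87,87,87,87,87,87,87,87,87]}}

```text
time_s: 2.95
tcp_pos: [0.3421, -0.274, 0.223]
ee_rot: [[-0.959, 0.282, 0.001], [0.282, 0.959, -0.0], [-0.001, -0.0, -1.0]]
wrist_force: [1.3, 0.4, 0.7]
gripper_width: 0.999
gripper_force: 0.0
```

Emit:
{"api": "step_arm", "payload": {"linear": [[-10.7,51.8,0],[-10.7,51.8,0],[-10.7,51.8,0],[0,0,0],[0,0,0]], "delta_rot": [[0,0,0],[0,0,0],[0,0,0],[0,0,0],[0,0,0]], "grip": [87,87,87,87,87]}}

```text
time_s: 3.58
tcp_pos: [0.4159, -0.1354, 0.2225]
ee_rot: [[-0.96, 0.282, -0.0], [0.282, 0.96, -0.0], [0.0, -0.0, -1.0]]
wrist_force: [0.7, 0.2, -0.6]
gripper_width: 1.002
gripper_force: 0.0
```

Emit:
{"api": "step_arm", "payload": {"linear": [[0,0,50],[0,0,50],[0,0,50],[0,0,45],[0,0,17],[0,0,0],[0,0,0]], "delta_rot": [[0,0,0],[0,0,0],[0,0,0],[0,0,0],[0,0,0],[0,0,0],[0,0,0]], "grip": [87,87,87,87,87,87,87]}}

```text
time_s: 4.45
tcp_pos: [0.4166, -0.1361, 0.0113]
ee_rot: [[-0.959, 0.283, 0.002], [0.283, 0.959, -0.0], [-0.002, 0.0, -1.0]]
wrist_force: [-0.4, 0.3, 0.8]
gripper_width: 1.0
gripper_force: 0.0
```

Emit:
{"api": "step_arm", "payload": {"linear": [[-9.6,2.8,0],[-9.6,2.8,0],[-9.6,2.8,0],[-9.6,2.8,0],[-9.6,2.8,0],[-9.6,2.8,0],[-9.6,2.8,0],[-9.6,2.8,0],[0,0,0],[0,0,0]], "delta_rot": [[0,0,0],[0,0,0],[0,0,0],[0,0,0],[0,0,0],[0,0,0],[0,0,0],[0,0,0],[0,0,0],[0,0,0]], "grip": [87,87,87,87,87,87,87,87,87,87]}}

```text
time_s: 5.7
tcp_pos: [0.4975, -0.1356, 0.0107]
ee_rot: [[-0.959, 0.283, 0.003], [0.283, 0.959, 0.0], [-0.003, 0.001, -1.0]]
wrist_force: [0.0, 0.8, 0.8]
gripper_width: 0.999
gripper_force: 0.0
```

Run:
```python
from fit import *
c=cap('scene','s1.png')
bar=fit({'scene':c},'bar',BAR,[.53,-.14,-.2]); np.save('bar.npy',bar)
```

```text
bar initial iou [0.77]
bar [ 0.5295 -0.153 ] yaw -10.68 cost 0.157
```

View pics/s1.png

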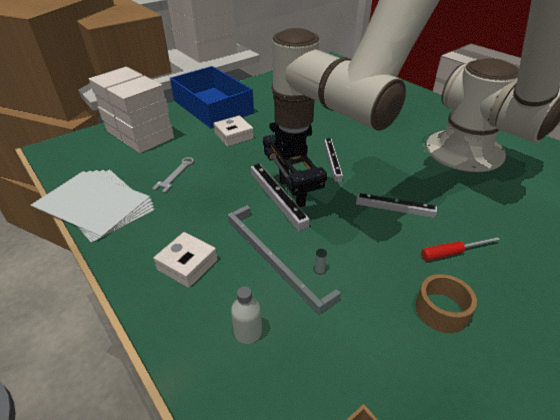

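The hand is at (295,180) and the bar, now from (255,170) to (305,222), is turned with its left end ahead. It sits free of the post at (320,262). I keep pushing.

Emit:
{"api": "step_arm", "payload": {"linear": [[-9.6,2.8,0],[-9.6,2.8,0],[-9.6,2.8,0],[-9.6,2.8,0],[-6.7,2,0],[0,0,0],[0,0,0]], "delta_rot": [[0,0,0],[0,0,0],[0,0,0],[0,0,0],[0,0,0],[0,0,0],[0,0,0]], "grip": [87,87,87,87,87,87,87]}}

```text
time_s: 6.68
tcp_pos: [0.5446, -0.1356, 0.0109]
ee_rot: [[-0.959, 0.282, 0.003], [0.282, 0.959, -0.0], [-0.003, 0.001, -1.0]]
wrist_force: [-0.0, -0.7, -0.7]
gripper_width: 0.997
gripper_force: 0.0
```

```bash
cat > rep.py <<'E'
from fit import *
import sys
a=[float(x) for x in sys.argv[1:4]]; a[2]=np.radians(a[2])
cs={n:cap(n) for n in sys.argv[4].split(',')}
bar=fit(cs,'bar',BAR,a); np.save('bar.npy',bar)
bay=np.array([.6553,-.0045,np.radians(-1.4)]); c,s=np.cos(bay[2]),np.sin(bay[2])
B=lambda P:np.round(1000*((P-bay[:2])@np.array([[c,-s],[s,c]])),1)
Q=tf(bar,np.array([[0,0,0],[.014,.12,0],[-.014,.12,0],[.014,-.12,0],[-.014,-.12,0]],float))[:,:2]
print('bay frame mm: c,LB,LF,RB,RF',B(Q).tolist(),'yaw rel',round(np.degrees(bar[2]-bay[2]),2))
d=B(np.array([[.597,.0707]]))[0]; n=np.array([np.cos(bar[2]-bay[2]),np.sin(bar[2]-bay[2])])
print('post clearance',round(float((B(Q)[0]-d)@n-24),1))
E
python3 rep.py .567 -.15 -15 scene; python3 rep.py .567 -.15 -15 top
```

```text
bar initial iou [0.81]
bar [ 0.5675 -0.1532] yaw -16.99 cost 0.174
bay frame mm: c,LB,LF,RB,RF [[-84.2, -150.8], [-38.4, -39.0], [-65.4, -31.5], [-103.0, -270.2], [-129.9, -262.6]] yaw rel -15.59
post clearance 13.2
bar initial iou [0.0]
bar [ 0.565 -0.152] yaw -15.57 cost 0.0
bay frame mm: c,LB,LF,RB,RF [[-86.7, -149.7], [-43.7, -36.7], [-70.9, -29.9], [-102.5, -269.4], [-129.6, -262.6]] yaw rel -14.17
post clearance 4.9
```

Emit:
{"api": "step_arm", "payload": {"linear": [[15,0,0],[0,0,-60],[-20.4,-40,0],[-20.4,-40,0],[0,-40,0],[0,-40.5,0],[0,0,0],[0,0,30],[0,0,30],[0,0,0]], "delta_rot": [[0,0,0],[0,0,0],[0,0,0],[0,0,0],[0,0,0],[0,0,0],[0,0,0],[0,0,0],[0,0,0],[0,0,0]], "grip": [87,87,0,0,0,0,0,0,0,0]}}

```text
time_s: 8.12
tcp_pos: [0.521, -0.2957, 0.0085]
ee_rot: [[-0.959, 0.282, -0.005], [0.282, 0.959, 0.002], [0.005, 0.0, -1.0]]
wrist_force: [-0.1, -0.3, -0.8]
gripper_width: 0.173
gripper_force: 0.0
```

```bash
python3 rep.py .567 -.153 -16 scene,top
python3 - <<'E'
from h import *
s=sense();print(s['tcp_pos'],s['gripper_width'])
E
```

```text
bar initial iou [0.87, 0.2]
bar [ 0.5661 -0.1519] yaw -16.0 cost 3.764
bay frame mm: c,LB,LF,RB,RF [[-85.6, -149.5], [-41.8, -36.9], [-68.9, -29.9], [-102.3, -269.2], [-129.4, -262.1]] yaw rel -14.6
post clearance 7.6
[ 0.523823   -0.29700666  0.01211262] 0.033067671333893316
```

Emit:
{"api": "step_arm", "payload": {"linear": [[0,12,0],[0,12,0],[0,12,0],[0,12,0],[0,12,0],[0,12,0],[0,12,0],[0,12,0],[0,0,0]], "delta_rot": [[0,0,0],[0,0,0],[0,0,0],[0,0,0],[0,0,0],[0,0,0],[0,0,0],[0,0,0],[0,0,0]], "grip": [0,0,0,0,0,0,0,0,0]}}

```text
time_s: 9.45
tcp_pos: [0.55, -0.2036, 0.0106]
ee_rot: [[-0.96, 0.281, 0.001], [0.281, 0.96, 0.001], [-0.0, 0.001, -1.0]]
wrist_force: [-0.9, -0.3, 0.2]
gripper_width: 0.004
gripper_force: 0.0
```

```bash
python3 rep.py .589 -.075 -16 scene; python3 rep.py .589 -.075 -16 top
python3 - <<'E'
from h import *
c=cap('scene'); im=cv2.resize(c['img'][130:330,180:440,::-1],None,fx=2.5,fy=2.5); cv2.imwrite('pics/s2.png',im)
E
```

```text
bar initial iou [0.83]
bar [ 0.5897 -0.0797] yaw -16.75 cost 0.168
bay frame mm: c,LB,LF,RB,RF [[-63.8, -76.8], [-18.5, 35.2], [-45.5, 42.7], [-82.0, -196.2], [-109.0, -188.8]] yaw rel -15.35
post clearance 12.3
bar initial iou [0.0]
bar [ 0.587 -0.077] yaw -16.57 cost 0.0
bay frame mm: c,LB,LF,RB,RF [[-66.5, -74.1], [-21.6, 38.0], [-48.6, 45.3], [-84.4, -193.6], [-111.4, -186.3]] yaw rel -15.17
post clearance 8.5
```

View pics/s2.png

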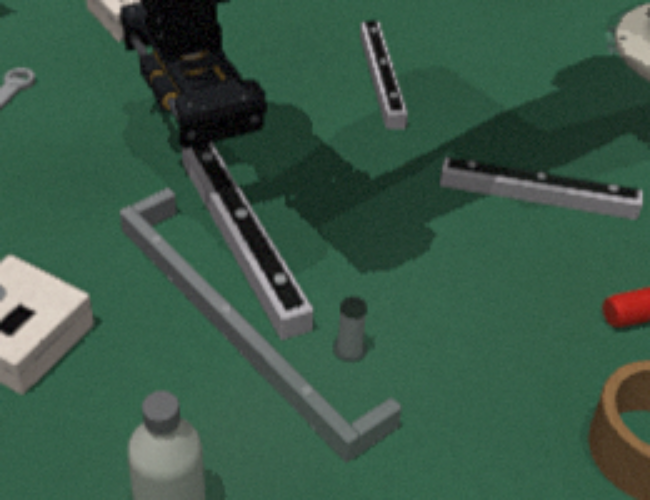

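The bar tip is at (290,320) in the crop, moving into the gap between the wall and the post at (350,330), with clearance on both sides. I push on, slightly less wallward.

Emit:
{"api": "step_arm", "payload": {"linear": [[0.5,12,0],[0.5,12,0],[0.5,12,0],[0.5,12,0],[0.5,12,0],[0,0,0],[0,0,0]], "delta_rot": [[0,0,0],[0,0,0],[0,0,0],[0,0,0],[0,0,0],[0,0,0],[0,0,0]], "grip": [0,0,0,0,0,0,0]}}

```text
time_s: 10.58
tcp_pos: [0.5646, -0.1463, 0.0108]
ee_rot: [[-0.959, 0.282, 0.001], [0.282, 0.959, 0.0], [-0.001, 0.0, -1.0]]
wrist_force: [-0.9, -0.2, -0.6]
gripper_width: 0.006
gripper_force: 0.0
```

```bash
python3 rep.py .605 -.022 -16 scene; python3 rep.py .605 -.022 -16 top
python3 - <<'E'
from h import *
c=cap('scene'); im=cv2.resize(c['img'][160:320,200:400,::-1],None,fx=3,fy=3); cv2.imwrite('pics/s3.png',im)
E
```

```text
bar initial iou [0.87]
bar [ 0.6039 -0.0221] yaw -16.71 cost 0.133
bay frame mm: c,LB,LF,RB,RF [[-50.9, -18.8], [-5.7, 93.2], [-32.7, 100.6], [-69.1, -138.3], [-96.1, -130.9]] yaw rel -15.31
post clearance 9.3
bar initial iou [0.0]
bar [ 0.603 -0.024] yaw -16.57 cost 0.0
bay frame mm: c,LB,LF,RB,RF [[-51.8, -20.8], [-6.9, 91.4], [-33.9, 98.7], [-69.7, -140.3], [-96.7, -132.9]] yaw rel -15.17
post clearance 8.8
```

View pics/s3.png

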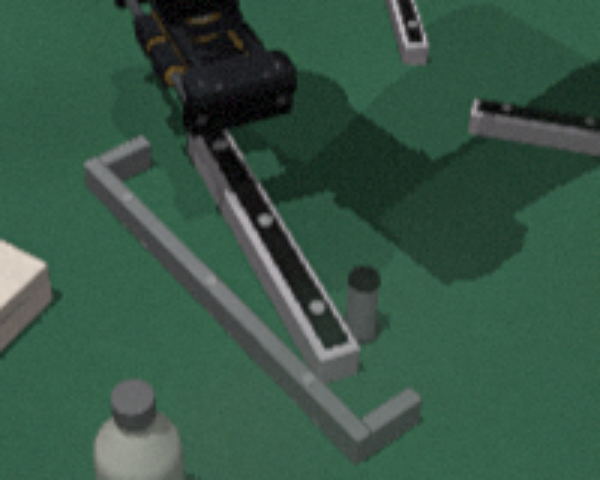

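The left end, at (335,360) in the crop, is now behind the post at (363,305) and just off the back wall. It needs about 24 mm more.

Emit:
{"api": "step_arm", "payload": {"linear": [[1,8,0],[1,8,0],[0.5,8,0],[0,0,0],[0,0,0]], "delta_rot": [[0,0,0],[0,0,0],[0,0,0],[0,0,0],[0,0,0]], "grip": [0,0,0,0,0]}}

```text
time_s: 11.45
tcp_pos: [0.5689, -0.1223, 0.0106]
ee_rot: [[-0.959, 0.282, 0.001], [0.282, 0.959, 0.0], [-0.001, 0.001, -1.0]]
wrist_force: [-0.3, -0.3, -0.2]
gripper_width: 0.004
gripper_force: 0.0
```

```bash
python3 rep.py .609 .002 -16 scene; python3 rep.py .609 .002 -16 top
```

```text
bar initial iou [0.8]
bar [0.6085 0.0014] yaw -16.85 cost 0.233
bay frame mm: c,LB,LF,RB,RF [[-47.0, 4.8], [-1.5, 116.7], [-28.5, 124.2], [-65.4, -114.6], [-92.4, -107.2]] yaw rel -15.45
post clearance 7.0
bar initial iou [0.0]
bar [0.607 0.   ] yaw -16.57 cost 0.0
bay frame mm: c,LB,LF,RB,RF [[-48.4, 3.3], [-3.5, 115.5], [-30.5, 122.8], [-66.3, -116.2], [-93.3, -108.8]] yaw rel -15.17
post clearance 5.7
```

Emit:
{"api": "step_arm", "payload": {"linear": [[0,-15,0],[0,0,-60],[0,0,0],[0,0,0],[12.7,35,0],[12,35,0],[0,34.4,0],[0,0,0],[0,0,30],[0,0,30]], "delta_rot": [[0,0,0],[0,0,0],[0,0,-0.131],[0,0,-0.131],[0,0,0],[0,0,0],[0,0,0],[0,0,0],[0,0,0],[0,0,0]], "grip": [0,0,87,87,87,87,87,87,87,87]}}

```text
time_s: 12.9
tcp_pos: [0.5424, -0.0335, 0.0103]
ee_rot: [[-1.0, 0.025, 0.001], [0.025, 1.0, 0.0], [-0.001, 0.0, -1.0]]
wrist_force: [1.1, -0.6, -0.3]
gripper_width: 0.835
gripper_force: 0.0
```

Emit:
{"api": "step_arm", "payload": {"linear": [[0,0,0],[-8,0,0],[-8,0,0],[-8,0,0],[-8,0,0],[0,0,0],[0,0,0]], "delta_rot": [[0,0,0],[0,0,0],[0,0,0],[0,0,0],[0,0,0],[0,0,0],[0,0,0]], "grip": [87,87,87,87,87,87,87]}}

```text
time_s: 13.78
tcp_pos: [0.5749, -0.0328, 0.0107]
ee_rot: [[-1.0, 0.024, 0.002], [0.024, 1.0, 0.0], [-0.002, 0.0, -1.0]]
wrist_force: [0.1, -0.1, -0.6]
gripper_width: 1.002
gripper_force: 0.0
```

```bash
python3 rep.py .617 .002 -11 scene
python3 - <<'E'
from h import *
c=cap('scene'); im=cv2.resize(c['img'][160:320,200:400,::-1],None,fx=3,fy=3); cv2.imwrite('pics/s4.png',im)
E
```

```text
bar initial iou [0.83]
bar [0.6171 0.0036] yaw -10.99 cost 0.194
bay frame mm: c,LB,LF,RB,RF [[-38.4, 7.2], [-4.6, 123.2], [-32.2, 127.9], [-44.6, -113.5], [-72.2, -108.8]] yaw rel -9.59
post clearance 8.5
```

View pics/s4.png

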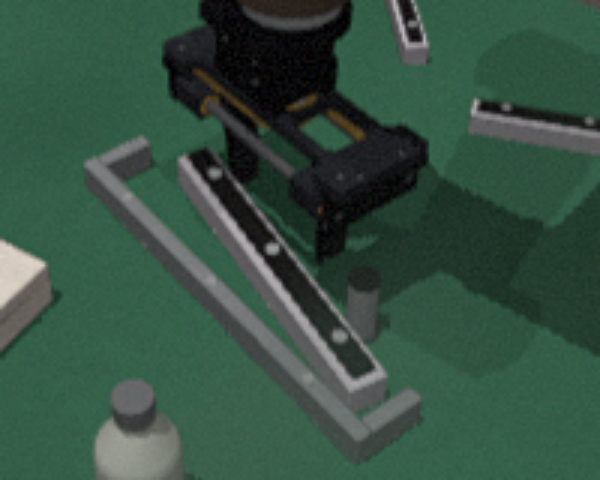

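The bar's right end has swung to (195,165) in the crop, clear of the end wall tip at (145,150), with the left end behind the post. I continue.

Emit:
{"api": "step_arm", "payload": {"linear": [[-8,0,0],[-8,0,0],[-8,0,0],[-6,0,0],[-4,0,0],[-3,0,0],[-2,0,0],[0,0,0]], "delta_rot": [[0,0,0],[0,0,0],[0,0,0],[0,0,0],[0,0,0],[0,0,0],[0,0,0],[0,0,0]], "grip": [87,87,87,87,87,87,87,87]}}

```text
time_s: 14.92
tcp_pos: [0.613, -0.034, 0.0104]
ee_rot: [[-1.0, 0.024, -0.001], [0.024, 1.0, -0.0], [0.001, -0.0, -1.0]]
wrist_force: [-4.4, -0.1, 2.8]
gripper_width: 1.001
gripper_force: 2.0
```

```bash
python3 rep.py .639 .002 -3 scene
```

```text
bar initial iou [0.66]
bar [0.6347 0.0032] yaw -3.92 cost 0.467
bay frame mm: c,LB,LF,RB,RF [[-20.8, 7.2], [-1.6, 126.5], [-29.5, 127.7], [-12.1, -113.3], [-40.1, -112.0]] yaw rel -2.52
post clearance 18.2
```

Emit:
{"api": "step_arm", "payload": {"linear": [[-1,0,0],[-1,0,0],[-1,0,0],[0,0,0]], "delta_rot": [[0,0,0],[0,0,0],[0,0,0],[0,0,0]], "grip": [87,87,87,87]}}

```text
time_s: 15.52
tcp_pos: [0.6159, -0.0341, 0.0104]
ee_rot: [[-1.0, 0.024, -0.001], [0.024, 1.0, 0.0], [0.001, 0.0, -1.0]]
wrist_force: [-4.0, -0.3, 1.5]
gripper_width: 0.999
gripper_force: 2.1
```

Emit:
{"api": "step_arm", "payload": {"linear": [[-1,0,0],[-1,0,0],[0,0,0]], "delta_rot": [[0,0,0],[0,0,0],[0,0,0]], "grip": [87,87,87]}}

```text
time_s: 15.9
tcp_pos: [0.6159, -0.0341, 0.0104]
ee_rot: [[-1.0, 0.025, -0.005], [0.025, 1.0, -0.0], [0.005, -0.0, -1.0]]
wrist_force: [-9.3, 2.4, 4.9]
gripper_width: 1.0
gripper_force: 4.2
```

Emit:
{"api": "step_arm", "payload": {"linear": [[-1,0,0],[-1,0,0],[0,0,0]], "delta_rot": [[0,0,0],[0,0,0],[0,0,0]], "grip": [87,87,87]}}

```text
time_s: 16.27
tcp_pos: [0.616, -0.0341, 0.0104]
ee_rot: [[-1.0, 0.025, -0.009], [0.025, 1.0, -0.0], [0.009, -0.0, -1.0]]
wrist_force: [-12.3, 4.0, 8.4]
gripper_width: 0.998
gripper_force: 6.3
```

```bash
python3 rep.py .641 .002 -1.4 scene
```

```text
bar initial iou [0.6]
bar [0.6395 0.0047] yaw -3.05 cost 0.613
bay frame mm: c,LB,LF,RB,RF [[-16.0, 8.8], [1.4, 128.4], [-26.6, 129.2], [-5.5, -111.5], [-33.5, -110.7]] yaw rel -1.65
post clearance 22.0
```

Emit:
{"api": "step_arm", "payload": {"linear": [[20,0,0],[30,0,0],[0,0,-60],[0,0,-60],[20,-55,-20],[20,-55,0],[20,-55,0],[20,-55,0],[0,-55,0],[0,0,0]], "delta_rot": [[0,0,0],[0,0,0],[0,0,0],[0,0,0],[0,0,0],[0,0,0],[0,0,0],[0,0,0],[0,0,0],[0,0,0]], "grip": [87,87,87,87,87,87,87,87,87,87]}}

```text
time_s: 17.62
tcp_pos: [0.4849, -0.3101, 0.1512]
ee_rot: [[-1.0, 0.029, 0.005], [0.029, 1.0, -0.003], [-0.005, -0.003, -1.0]]
wrist_force: [0.3, 0.1, 0.1]
gripper_width: 1.0
gripper_force: 0.0
```

```bash
python3 rep.py .641 .002 -1.4 scene,top;python3 rep.py .641 .002 -1.4 scene
python3 - <<'E'
from h import *
a=cap('scene')['img'][180:315,205:350,::-1]; b=cap('top')['img'][160:210,185:310,::-1]
a=cv2.resize(a,None,fx=2.9,fy=2.9); b=cv2.resize(b,None,fx=3.7,fy=3.7); w=max(a.shape[1],b.shape[1])
f=lambda i:cv2.copyMakeBorder(i,0,0,0,w-i.shape[1],cv2.BORDER_CONSTANT)
cv2.imwrite('pics/s5.png',np.vstack([f(a),f(b)]))
E
```

```text
bar initial iou [0.61, 0.78]
bar [0.6408 0.006 ] yaw -1.74 cost 0.876
bay frame mm: c,LB,LF,RB,RF [[-14.7, 10.2], [-0.0, 130.1], [-28.0, 130.2], [-1.4, -109.9], [-29.4, -109.8]] yaw rel -0.34
post clearance 21.8
bar initial iou [0.64]
bar [0.6373 0.0022] yaw -3.09 cost 0.523
bay frame mm: c,LB,LF,RB,RF [[-18.2, 6.3], [-0.6, 125.8], [-28.6, 126.6], [-7.7, -114.1], [-35.7, -113.3]] yaw rel -1.69
post clearance 19.9
```

View pics/s5.png

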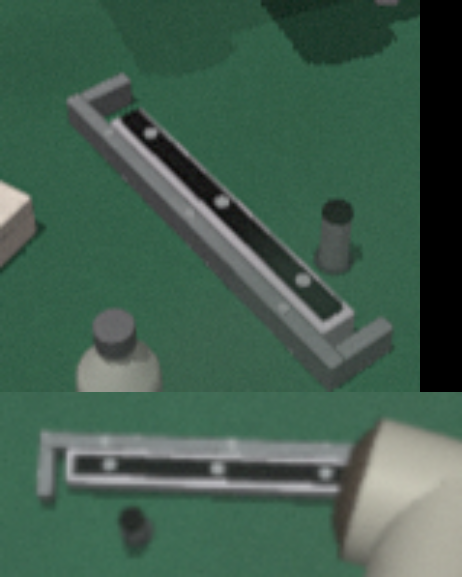

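The scene crop shows the bar inside the bay against the back wall, with the post in front at (337,235). The arm hides its right end in the top view, so I move away and check that the fit is even along the length.

Emit:
{"api": "step_arm", "payload": {"linear": [[40,-45,0],[40,-45,0],[40,-45,0],[40,-45,0],[40,-45,0],[0,0,0]], "delta_rot": [[0,0,0],[0,0,0],[0,0,0],[0,0,0],[0,0,0],[0,0,0]], "grip": [87,87,87,87,87,87]}}

```text
time_s: 18.77
tcp_pos: [0.2758, -0.5281, 0.1503]
ee_rot: [[-1.0, 0.029, -0.0], [0.029, 1.0, -0.0], [0.0, -0.0, -1.0]]
wrist_force: [-0.3, 0.8, -0.2]
gripper_width: 0.999
gripper_force: 0.0
```

```bash
python3 rep.py .641 .005 -1.4 top
python3 - <<'E'
from h import *
bay=np.array([.6553,-.0045]);a=np.radians(-1.4);R=np.array([[np.cos(a),-np.sin(a)],[np.sin(a),np.cos(a)]])
xs=np.arange(-60,30.1,.5); out=[]
for n in('top','scene'):
    im=np.mean([cap(n)['img'].astype(np.float32) for _ in range(4)],0); c=cap(n)
    g=im.mean(2).astype(np.float32); rect=im.astype(np.float32)
    # rectified view at z=25.5 mm, bay frame, 2 px/mm x, 2px/mm y
    X,Y=np.meshgrid(np.arange(30,-60,-.5),np.arange(160,-160,-.5),indexing='ij')
    P=np.c_[np.c_[X.ravel(),Y.ravel()]/1000@R.T+bay,np.full(X.size,.0255)]
    uv=w2p(c,P).astype(np.float32).reshape(*X.shape,2)
    o=cv2.remap(rect,uv[...,0],uv[...,1],cv2.INTER_CUBIC); out.append(np.clip(o,0,255)[:,:,::-1])
    xv=np.arange(30,-60,-.5)
    for y in(110,90,50,0,-50,-80,-100):
        j=int((160-y)*2); p=o[:,j-12:j+12].mean((1,2)); d=np.diff(p)
        hi=slice(10,50);lo=slice(80,150)
        print(n,y,'wall outer edge',xv[10+np.argmax(d[10:60])],'bar front edge',xv[90+np.argmin(d[90:150])],'dark strip start',xv[50+np.argmin(d[50:90])])
cv2.imwrite('pics/rect.png',np.vstack(out))
E
```

```text
bar initial iou [0.88]
bar [0.6406 0.0072] yaw -1.53 cost 0.131
bay frame mm: c,LB,LF,RB,RF [[-14.9, 11.3], [-0.7, 131.3], [-28.7, 131.4], [-1.2, -108.7], [-29.2, -108.6]] yaw rel -0.13
post clearance 21.3
top 110 wall outer edge 11.5 bar front edge -27.0 dark strip start -5.5
top 90 wall outer edge 0.5 bar front edge -28.0 dark strip start -4.5
top 50 wall outer edge 11.5 bar front edge -27.0 dark strip start -5.5
top 0 wall outer edge 13.0 bar front edge -27.5 dark strip start -4.5
top -50 wall outer edge 12.0 bar front edge -28.5 dark strip start -5.0
top -80 wall outer edge 13.5 bar front edge -27.5 dark strip start -4.0
top -100 wall outer edge 11.5 bar front edge -27.0 dark strip start -5.5
scene 110 wall outer edge 0.5 bar front edge -27.5 dark strip start -6.5
scene 90 wall outer edge 0.5 bar front edge -27.5 dark strip start -6.5
scene 50 wall outer edge 0.5 bar front edge -28.0 dark strip start -7.5
scene 0 wall outer edge 0.5 bar front edge -28.0 dark strip start -7.5
scene -50 wall outer edge 0.5 bar front edge -28.0 dark strip start -7.5
scene -80 wall outer edge 0.5 bar front edge -28.0 dark strip start -6.5
scene -100 wall outer edge 13.5 bar front edge -28.0 dark strip start -7.0[ WARN:0@10.543] global loadsave.cpp:1063 imwrite_ Unsupported depth image for selected encoder is fallbacked to CV_8U.
```

View pics/rect.png

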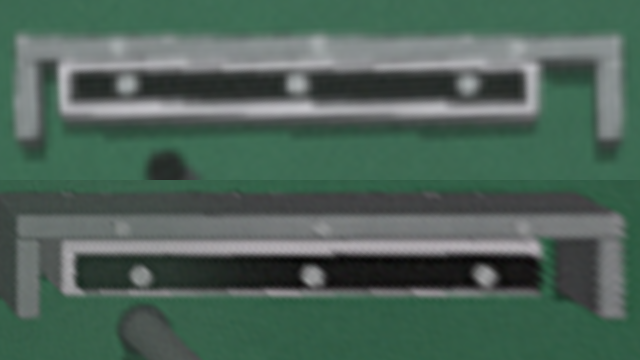

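The rectified views show the bar parallel to and touching the back wall along its whole length. Its front edge sits at -27 to -28.5 mm all along, no gap shows, and the hand is well clear, so I hand it in.

```bash
python3 -c "
from station import finish_job; print(finish_job())"
```

```text
the job is handed in; nothing more can be done
None
```

The job is handed in: the bar went in left end first behind the post, then the right end swung in, and in both camera views it lies flush on the bay's back wall along its whole length (to about 1 mm), with the hand clear after about 19 s.

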